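# Set out the spreads in reverse order

### The job

Move the four jars of spread from the wooden crate into the blue metal rack, one jar to a bay and in reversed order: the jar that stood leftmost in the crate must end rightmost in the rack, and so on along the row, so that customers across the stall read the row as you do now. Keep the jars upright and set each one gently down on the floor of its bay; do not knock or shift the water bottle.

Things in the scene. Friction and masses are not known exactly. Their poses are not given: they have to be found in the camera images.
- jar_red: loose closed jar of red spread with red lid and white paper band; upright cylinder 52 mm across up to 72 mm, lid 50 mm across, 96 mm tall in all, about 0.3 kg. Origin: centre of its underside, z up. Starts in a shuffled bay of the fixed wooden crate, a low tray like the rack: one row of bays 72 mm square, 78 mm apart, floor 8 mm and walls 28 mm above the table
- jar_yellow: loose closed jar of yellow spread with yellow lid and white paper band; upright cylinder 52 mm across up to 72 mm, lid 50 mm across, 96 mm tall in all, about 0.3 kg. Origin: centre of its underside, z up. Starts in a shuffled bay of the fixed wooden crate, a low tray like the rack: one row of bays 72 mm square, 78 mm apart, floor 8 mm and walls 28 mm above the table
- jar_green: loose closed jar of green spread with green lid and white paper band; upright cylinder 52 mm across up to 72 mm, lid 50 mm across, 96 mm tall in all, about 0.3 kg. Origin: centre of its underside, z up. Starts in a shuffled bay of the fixed wooden crate, a low tray like the rack: one row of bays 72 mm square, 78 mm apart, floor 8 mm and walls 28 mm above the table
- jar_black: loose closed jar of black spread with black lid and white paper band; upright cylinder 52 mm across up to 72 mm, lid 50 mm across, 96 mm tall in all, about 0.3 kg. Origin: centre of its underside, z up. Starts in a shuffled bay of the fixed wooden crate, a low tray like the rack: one row of bays 72 mm square, 78 mm apart, floor 8 mm and walls 28 mm above the table
- tag_red: fixed flat red strip, 18 x 52 x 4 mm, on the 28 mm high ledge along the crate's robot side, 54 mm from the centre of the bay in which the red jar starts; it stays there and records the starting order. Origin: centre of its underside, z up, y along the crate's row to the robot's left, x across the row, away from the robot
- tag_yellow: fixed flat yellow strip, 18 x 52 x 4 mm, on the 28 mm high ledge along the crate's robot side, 54 mm from the centre of the bay in which the yellow jar starts; it stays there and records the starting order. Origin: centre of its underside, z up, y along the crate's row to the robot's left, x across the row, away from the robot
- tag_green: fixed flat green strip, 18 x 52 x 4 mm, on the 28 mm high ledge along the crate's robot side, 54 mm from the centre of the bay in which the green jar starts; it stays there and records the starting order. Origin: centre of its underside, z up, y along the crate's row to the robot's left, x across the row, away from the robot
- tag_black: fixed flat black strip, 18 x 52 x 4 mm, on the 28 mm high ledge along the crate's robot side, 54 mm from the centre of the bay in which the black jar starts; it stays there and records the starting order. Origin: centre of its underside, z up, y along the crate's row to the robot's left, x across the row, away from the robot
- rack: fixed blue metal rack, 84 x 318 x 28 mm, one row of four open bays 72 mm square, walls 6 mm thick; bay floor 8 mm up. Origin: centre of its underside on the table; z up, y along the row to the robot's left, x across it. Bay centres at y = 117, 39, -39, -117 mm, x = 0. Rack and crate each stand within 0.2 rad of parallel to world y; either may be the nearer
- water_bottle: loose bystander: upright clear water bottle with blue label and cap, 64 mm in diameter, 190 mm tall, 0.5 kg, off to the robot's right of the racks. Origin: centre of its underside, z up

How it is judged (in metres and radians):
At the end, for the whole second after the job is handed in: All four jars rest (under 0.02 m/s) in the blue rack, one per bay, in the reverse of their crate order (see the strips), within 14 mm of the bay centre along and across the row, underside within 5 mm of the bay floor, tilt under 0.1 rad; the water bottle upright within 0.2 rad ((y of jar_red in the frame of rack between 0.103 and 0.131 m or y of jar_red in the frame of rack between 0.025 and 0.053 m or y of jar_red in the frame of rack between -0.053 and -0.025 m or y of jar_red in the frame of rack between -0.131 and -0.103 m) and x of jar_red in the frame of rack between -0.014 and 0.014 m and z of jar_red in the frame of rack between 0.003 and 0.013 m and angle between each of jar_red, jar_yellow, jar_green, jar_black's own z axis and vertical below 0.1 rad and linear speed of each of jar_red, jar_yellow, jar_green, jar_black below 0.02 m/s and (y of jar_yellow in the frame of rack between 0.103 and 0.131 m or y of jar_yellow in the frame of rack between 0.025 and 0.053 m or y of jar_yellow in the frame of rack between -0.053 and -0.025 m or y of jar_yellow in the frame of rack between -0.131 and -0.103 m) and x of jar_yellow in the frame of rack between -0.014 and 0.014 m and z of jar_yellow in the frame of rack between 0.003 and 0.013 m and (y of jar_green in the frame of rack between 0.103 and 0.131 m or y of jar_green in the frame of rack between 0.025 and 0.053 m or y of jar_green in the frame of rack between -0.053 and -0.025 m or y of jar_green in the frame of rack between -0.131 and -0.103 m) and x of jar_green in the frame of rack between -0.014 and 0.014 m and z of jar_green in the frame of rack between 0.003 and 0.013 m and (y of jar_black in the frame of rack between 0.103 and 0.131 m or y of jar_black in the frame of rack between 0.025 and 0.053 m or y of jar_black in the frame of rack between -0.053 and -0.025 m or y of jar_black in the frame of rack between -0.131 and -0.103 m) and x of jar_black in the frame of rack between -0.014 and 0.014 m and z of jar_black in the frame of rack between 0.003 and 0.013 m and ((y of tag_yellow in the frame of tag_red above 0 m and y of jar_red in the frame of rack above 0.078 m and y of jar_yellow in the frame of rack below 0.078 m) or (y of tag_yellow in the frame of tag_red above 0 m and y of jar_red in the frame of rack above 0 m and y of jar_yellow in the frame of rack below 0 m) or (y of tag_yellow in the frame of tag_red above 0 m and y of jar_red in the frame of rack above -0.078 m and y of jar_yellow in the frame of rack below -0.078 m) or (y of tag_yellow in the frame of tag_red below 0 m and y of jar_yellow in the frame of rack above 0.078 m and y of jar_red in the frame of rack below 0.078 m) or (y of tag_yellow in the frame of tag_red below 0 m and y of jar_yellow in the frame of rack above 0 m and y of jar_red in the frame of rack below 0 m) or (y of tag_yellow in the frame of tag_red below 0 m and y of jar_yellow in the frame of rack above -0.078 m and y of jar_red in the frame of rack below -0.078 m)) and ((y of tag_green in the frame of tag_red above 0 m and y of jar_red in the frame of rack above 0.078 m and y of jar_green in the frame of rack below 0.078 m) or (y of tag_green in the frame of tag_red above 0 m and y of jar_red in the frame of rack above 0 m and y of jar_green in the frame of rack below 0 m) or (y of tag_green in the frame of tag_red above 0 m and y of jar_red in the frame of rack above -0.078 m and y of jar_green in the frame of rack below -0.078 m) or (y of tag_green in the frame of tag_red below 0 m and y of jar_green in the frame of rack above 0.078 m and y of jar_red in the frame of rack below 0.078 m) or (y of tag_green in the frame of tag_red below 0 m and y of jar_green in the frame of rack above 0 m and y of jar_red in the frame of rack below 0 m) or (y of tag_green in the frame of tag_red below 0 m and y of jar_green in the frame of rack above -0.078 m and y of jar_red in the frame of rack below -0.078 m)) and ((y of tag_green in the frame of tag_yellow above 0 m and y of jar_yellow in the frame of rack above 0.078 m and y of jar_green in the frame of rack below 0.078 m) or (y of tag_green in the frame of tag_yellow above 0 m and y of jar_yellow in the frame of rack above 0 m and y of jar_green in the frame of rack below 0 m) or (y of tag_green in the frame of tag_yellow above 0 m and y of jar_yellow in the frame of rack above -0.078 m and y of jar_green in the frame of rack below -0.078 m) or (y of tag_green in the frame of tag_yellow below 0 m and y of jar_green in the frame of rack above 0.078 m and y of jar_yellow in the frame of rack below 0.078 m) or (y of tag_green in the frame of tag_yellow below 0 m and y of jar_green in the frame of rack above 0 m and y of jar_yellow in the frame of rack below 0 m) or (y of tag_green in the frame of tag_yellow below 0 m and y of jar_green in the frame of rack above -0.078 m and y of jar_yellow in the frame of rack below -0.078 m)) and ((y of tag_black in the frame of tag_red above 0 m and y of jar_red in the frame of rack above 0.078 m and y of jar_black in the frame of rack below 0.078 m) or (y of tag_black in the frame of tag_red above 0 m and y of jar_red in the frame of rack above 0 m and y of jar_black in the frame of rack below 0 m) or (y of tag_black in the frame of tag_red above 0 m and y of jar_red in the frame of rack above -0.078 m and y of jar_black in the frame of rack below -0.078 m) or (y of tag_black in the frame of tag_red below 0 m and y of jar_black in the frame of rack above 0.078 m and y of jar_red in the frame of rack below 0.078 m) or (y of tag_black in the frame of tag_red below 0 m and y of jar_black in the frame of rack above 0 m and y of jar_red in the frame of rack below 0 m) or (y of tag_black in the frame of tag_red below 0 m and y of jar_black in the frame of rack above -0.078 m and y of jar_red in the frame of rack below -0.078 m)) and ((y of tag_black in the frame of tag_yellow above 0 m and y of jar_yellow in the frame of rack above 0.078 m and y of jar_black in the frame of rack below 0.078 m) or (y of tag_black in the frame of tag_yellow above 0 m and y of jar_yellow in the frame of rack above 0 m and y of jar_black in the frame of rack below 0 m) or (y of tag_black in the frame of tag_yellow above 0 m and y of jar_yellow in the frame of rack above -0.078 m and y of jar_black in the frame of rack below -0.078 m) or (y of tag_black in the frame of tag_yellow below 0 m and y of jar_black in the frame of rack above 0.078 m and y of jar_yellow in the frame of rack below 0.078 m) or (y of tag_black in the frame of tag_yellow below 0 m and y of jar_black in the frame of rack above 0 m and y of jar_yellow in the frame of rack below 0 m) or (y of tag_black in the frame of tag_yellow below 0 m and y of jar_black in the frame of rack above -0.078 m and y of jar_yellow in the frame of rack below -0.078 m)) and ((y of tag_black in the frame of tag_green above 0 m and y of jar_green in the frame of rack above 0.078 m and y of jar_black in the frame of rack below 0.078 m) or (y of tag_black in the frame of tag_green above 0 m and y of jar_green in the frame of rack above 0 m and y of jar_black in the frame of rack below 0 m) or (y of tag_black in the frame of tag_green above 0 m and y of jar_green in the frame of rack above -0.078 m and y of jar_black in the frame of rack below -0.078 m) or (y of tag_black in the frame of tag_green below 0 m and y of jar_black in the frame of rack above 0.078 m and y of jar_green in the frame of rack below 0.078 m) or (y of tag_black in the frame of tag_green below 0 m and y of jar_black in the frame of rack above 0 m and y of jar_green in the frame of rack below 0 m) or (y of tag_black in the frame of tag_green below 0 m and y of jar_black in the frame of rack above -0.078 m and y of jar_green in the frame of rack below -0.078 m)) and angle between water_bottle's own z axis and vertical below 0.2 rad); the robot touches nothing.
It fails at once if a jar is tipped by more than 0.6 rad (angle between any of jar_red, jar_yellow, jar_green, jar_black's own z axis and vertical above 0.6 rad).
It fails at once if a jar is banged onto the rack (over 60 N) (contact force between any of jar_red, jar_yellow, jar_green, jar_black and rack above 60 N).
It fails at once if the water bottle is shifted by more than 30 mm or tipped by more than 0.4 rad (distance of water_bottle from where it was at the start of the episode above 0.03 m or angle between water_bottle's own z axis and vertical above 0.4 rad).
It also fails if it takes over 96 s, if anything falls off the work surface, if the arm or the gripper's body presses on something with over 40 N, if the wrist force passes 120 N, or if a joint passes its speed limit or range.

### The arm

A 6-joint arm with a two-finger parallel gripper is mounted at the origin on the work surface. World frame = base frame: x ahead of the robot, y to its left, z up, the work surface at z = 0. Lengths are in m, angles in degrees, forces in N, time in s.
With the tool pointing down it reaches from about 0.35 to 0.875 m from the base axis. Payload 4.2 kg.
Tool frame: the origin (TCP) lies midway between the tips of the shut fingers; the grasp point (between the pads) lies 19 mm behind it; z points along the fingers, y is the line along which they close (so a half turn about z gives the same grasp; the last joint's range is limited). The gripper opens to 87 mm and grips with 3 to 60 N. Pads are 19 mm wide; open, the fingers measure 117 mm over their backs; the gripper's body (75 mm by 190 mm) begins 51 mm behind the grasp point.
Start: joints at [-60.241, 22.042, 0.453, 0, -68.411, -14.817], TCP at [0.161, -0.604, 0.223] pointing down, gripper open.
Joint ranges: [-179.83, 179.83], [-69.29, 118.12], [-61.27, 80.66], [-181.25, 117.63], [-171.15, -9.14], [-177.46, 177.46]. Speed limits (degrees/s): [159.86, 159.86, 180, 180, 180, 180].

### API

Orientations are given as a 3x3 rotation matrix whose columns are the frame's x, y, z axes.
In Python, from station import r gives the robot as it stands.
- The arm moves only by the shell command python3 steer.py, which reads ROWS from standard input. ROWS is 1 to 8 rows, one to a line, with the numbers parted by spaces; each row has 7 numbers: the opening from 0.0 (shut) to 1.0 (fully open), then dx, dy, dz in normalised numbers (1 is 1 m), then a rotation vector rx, ry, rz in shares of 360 degrees (1.0 is 360 degrees); each row is the pose to reach, as a shift and turn from the pose commanded when the command began, along the tool's axes at that moment; what a row does not reach only later rows make up. A row lasts 1/10 s, in which the tool goes at most 0.05 m and 8.59 degrees, less where a joint would pass 70% of its speed; a pose out of reach is approached as far as the arm can. The fingers move at their own pace and stop on an object; the grip force is fixed at half the most. Time passes only in rows, so rows that do not move let the fingers close. It prints the time, the measured TCP pose, the force, the opening and the grip force at its end. A shift or turn number past 1, either way, is cut back to 1. Input that does not fit is refused with a message, and nothing moves.
- r.sense(): the state, without advancing time (a new reading comes with each control period).
- r.capture(name): name is "scene" or "side" or "wrist"; returns a dict with "pixels" (400x640x3 uint8, red, green, blue), "z_map" (400x640 float32, m along the optical axis (not along the pixel's ray), 0 where there is no reading), "K" (3x3 intrinsics, pixels), "world_from_camera" (4x4, takes a point from camera to world coordinates). Camera axes: x right, y up, looking along -z (the intrinsics and any distortion apply to the point x, -y, -z); pixel columns grow to the right and rows downward; lengths in m; the calibration is good to about 2 mm. A picture is of the moment at which its call begins.
- r.finish_job(): hands the job in; it is judged then, once.
The state is a dict: "time_s": time; "joints": joint angles; "joint_velocities": joint speeds; "effort": joint torques, N m; "tcp_pos": TCP position; "ee_rot": TCP orientation; "wrist_force": force on the tool from outside, world axes, zero at the start; "moment": the same for the moment, N m; "gripper_width": opening from 0.0 (shut) to 1.0 (fully open); "gripper_force": force on a finger pad.
Only numpy, scipy, OpenCV 4.12 (cv2) and the standard library are available. Lean on these libraries where they do the work, as an engineer would, in place of code of your own. Each camera call takes 0.05 s, during which the arm holds its last target. There are 200 camera calls.

## Working session

There is one attempt and no reset: what is moved stays moved. The work goes in short steps, Python scripts to look and compute and a shell command to move; the robot and the scene stay as the last step left them, time stands still between calls to the robot, and variables do not carry over. Pictures are saved under pics/ and viewed, at most 14 in all, crops included, and the job is handed in when it is done.

```bash
ls; mkdir -p pics; cat > h.py <<'E'
import numpy as np, cv2
from station import r
def cap(n,f=None):
    c=r.capture(n)
    if f: cv2.imwrite('pics/'+f,c['pixels'][:,:,::-1])
    z=c['z_map']; v,u=np.mgrid[:400,:640]
    K=c['K']; x=(u-K[0,2])/K[0,0]*z; y=(v-K[1,2])/K[1,1]*z
    P=np.stack([x,-y,-z,np.ones_like(z)],-1)@c['world_from_camera'].T
    P=P[...,:3].copy(); P[z==0]=np.nan
    return c['pixels'],P,c
E
python3 - <<'E'
from h import *
for n in('scene','side'):
    p,P,c=cap(n,n+'0.png'); np.savez('/tmp/'+n+'.npz',p=p,P=P); print(c['K'],c['world_from_camera'])
s=r.sense();print(s)
E
```

```text
pics
station.py
steer.py
[[474.80618142   0.         323.22079722]
 [  0.         474.80618142 196.01026043]
 [  0.           0.           1.        ]] [[ 0.618536   -0.65283255  0.43729037  0.97599688]
 [ 0.78572344  0.5087766  -0.351831   -0.52326396]
 [ 0.00720362  0.56120943  0.82764248  0.92049309]
 [ 0.          0.          0.          1.        ]]
[[395.87821266   0.         316.13663229]
 [  0.         395.87821266 200.72197269]
 [  0.           0.           1.        ]] [[-0.74290211  0.37505068 -0.55446681  0.07329005]
 [-0.66934066 -0.42723064  0.60782979  0.3360829 ]
 [-0.00891823  0.82268522  0.56842722  0.52971712]
 [ 0.          0.          0.          1.        ]]
{'time_s': 0.1, 'joints': array([-6.02406022e+01,  2.20881822e+01,  3.88925342e-01, -2.44405930e-02,
       -6.84072423e+01, -1.48165387e+01]), 'joint_velocities': array([ 0.10570442, -0.17463306,  0.11008094, -0.03730668,  0.09693157,
       -0.04372025]), 'effort': array([-4.07638636e-04, -3.91688669e+01,  1.87935019e+01,  4.23190668e+00,
        1.34429347e-02, -7.03454907e-05]), 'tcp_pos': array([ 0.16105033, -0.60337192,  0.22156097]), 'ee_rot': array([[-9.66224000e-01, -2.57703023e-01, -5.78271633e-04],
       [-2.57703655e-01,  9.66222308e-01,  1.81046650e-03],
       [ 9.21762614e-05,  1.89833890e-03, -9.99998194e-01]]), 'wrist_force': array([ 0.17642099, -0.11901016,  0.30738966]), 'moment': array([-0.01014373, -0.08016724,  0.01388013]), 'gripper_force': 0.0, 'gripper_width': 0.9996714768265852}
```

View pics/scene0.png

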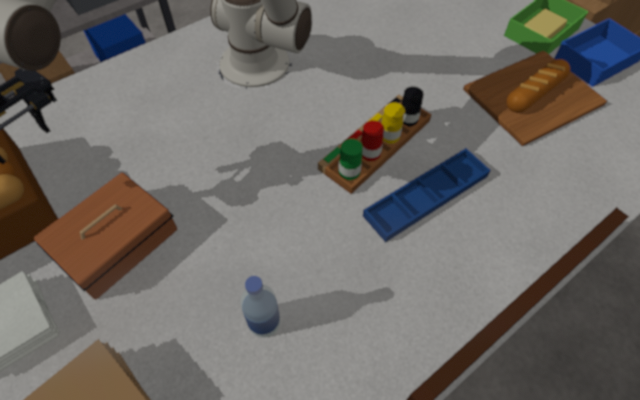

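View pics/side0.png

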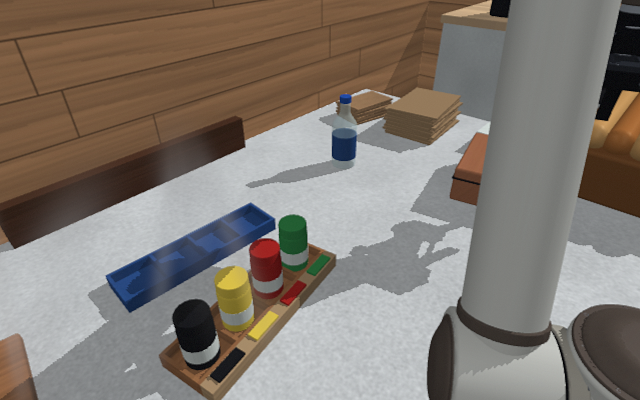

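The pictures show the crate nearer the robot. From the robot's left the jars stand black, yellow, red, green (side picture: black at (195,335), green at (293,240), each by its own tag). The empty rack is beyond the crate and the bottle is well to the right. So the rack, from +y to -y, must read green, red, yellow, black.

```bash
cat > m.py <<'E'
from h import *
def fit(P,m):
    q=P[m][:,:2].astype(np.float32); (c,s,a)=cv2.minAreaRect(q*1000); return np.round(c,1),np.round(s,1),round(a,2),m.sum()
E
python3 - <<'E'
from m import *
for n in('scene','side'):
    d=np.load('/tmp/'+n+'.npz');p,P=d['p'],d['P'];hsv=cv2.cvtColor(p,cv2.COLOR_RGB2HSV);h,s,v=[hsv[...,i].astype(int) for i in range(3)]
    z=P[...,2]; x=P[...,0];y=P[...,1]; area=(x>.25)&(x<.95)&(y>-.4)&(y<.4)
    tab=area&(abs(z)<.012)&(s<40);print(n,'table z',np.median(z[tab]))
    blue=area&(h>100)&(h<125)&(s>130)
    lab,k=cv2.connectedComponents(blue.astype(np.uint8))[::-1]
    print('rack all',fit(P,blue&(z>.004)&(z<.05)&(y>-.25)), 'top',fit(P,blue&(z>.023)&(z<.04)&(y>-.25)))
    jar=area&(z>.085)&(z<.105)
    cols={'red':((h<8)|(h>172))&(s>120),'yel':(h>20)&(h<35)&(s>120),'grn':(h>45)&(h<90)&(s>100),'blk':(v<60)&(s<90)}
    for c,m in cols.items():
        j=m&jar
        if j.sum()<8: print(c,'few',j.sum());continue
        q=P[j];top=q[q[:,2]>np.percentile(q[:,2],50)-.0]
        t=area&m&(z>.024)&(z<.04)
        print(c,'lid',fit(P,j),q[:,2].max().round(4),'tag',fit(P,t) if t.sum()>8 else t.sum())
    b=(z>.1)&(z<.25)&(h>95)&(h<130)&(s>60)&(x>.4)&(x<1.2)
    print('bottle',b.sum(),np.nanmedian(P[b],0))
E
```

```text
scene table z -0.0020983577899076344
rack all (array([639.,  59.]), array([318.6,  85.2]), 86.76, np.int64(3913)) top (array([638.8,  58.9]), array([318.4,  84.7]), 86.6, np.int64(965))
red lid (array([467. ,  30.9]), array([46.2, 46.9]), 47.25, np.int64(320)) 0.1048 tag (array([429.1,  27.7]), array([ 45.1, 112. ]), 58.89, np.int64(67))
yel lid (array([454.4,  94.9]), array([48.8, 82.4]), 1.02, np.int64(337)) 0.1047 tag (array([443.6,  71. ]), array([ 88.8, 273.6]), 15.1, np.int64(110))
grn lid (array([479.6, -43.5]), array([47.1, 50.2]), 15.66, np.int64(369)) 0.105 tag (array([423.6, -49. ]), array([16.8, 55.3]), 9.21, np.int64(106))
blk lid (array([441.5, 185.7]), array([45.8, 48.8]), 32.11, np.int64(279)) 0.1045 tag (array([419.2, 183.6]), array([25.9, 91.6]), 79.42, np.int64(15))
bottle 234 [ 0.65592902 -0.41209209  0.18842996]
side table z 0.0008262554649903775
rack all (array([541.7,  68.1]), array([316.6, 271.6]), 86.3, np.int64(3060)) top (array([634.2,  62.1]), array([316.6,  86.3]), 86.3, np.int64(801))
red lid (array([683.9,  10.3]), array([ 47.2, 497.6]), 83.2, np.int64(514)) 0.105 tag (array([ 675.7, -102. ]), array([ 81.1, 635.1]), 60.83, np.int64(309))
yel lid (array([448.4, 113.3]), array([49. , 47.8]), 1.3, np.int64(659)) 0.105 tag (array([437.3, 109.7]), array([102.1,  52.6]), 8.89, np.int64(417))
grn lid (array([473.4, -39.8]), array([46.6, 46.9]), 85.66, np.int64(429)) 0.105 tag (array([440.9, -46.6]), array([57.5, 52.7]), 8.19, np.int64(234))
blk lid (array([729. , 105.6]), array([225.4, 631. ]), 57.16, np.int64(807)) 0.105 tag (array([697.9,  15.6]), array([585., 479.]), 9.26, np.int64(575))
bottle 351 [ 0.65143277 -0.40392095  0.18539638]
```

```bash
cat > go.py <<'E'
import sys; from h import *
# prints tool-axes shift to world target x y z and rotvec to yaw with tool y=-X
from scipy.spatial.transform import Rotation as R
s=r.sense();t=np.array([float(a) for a in sys.argv[1:4]]);E=s['ee_rot']
G=np.array([[0,-1,0],[-1,0,0],[0,0,-1.]]) 
print('shift',(E.T@(t-s['tcp_pos'])).round(4),'rot',R.from_matrix(E.T@G).as_rotvec(degrees=True).round(2),'t',round(s['time_s'],1))
E
python3 - <<'E'
from m import *
P=np.load('/tmp/scene.npz')['P'].reshape(-1,3)
a=np.array([.161,-.604]);b=np.array([.47,-.04]);d=(b-a)/np.linalg.norm(b-a)
t=(P[:,:2]-a)@d;n=abs((P[:,:2]-a)@[-d[1],d[0]])
print([ (i,np.nanmax(np.r_[0,P[(n<.15)&(t>=i)&(t<i+.08)&(P[:,2]<.6),2]]).round(3)) for i in np.arange(0,.65,.08)])
E
python3 go.py 0.46 0.075 0.34
```

```text
[(np.float64(0.0), np.float64(0.35)), (np.float64(0.08), np.float64(0.568)), (np.float64(0.16), np.float64(0.57)), (np.float64(0.24), np.float64(0.061)), (np.float64(0.32), np.float64(0.004)), (np.float64(0.4), np.float64(0.005)), (np.float64(0.48), np.float64(0.005)), (np.float64(0.56), np.float64(0.106)), (np.float64(0.64), np.float64(0.106))]
shift [-0.4637  0.5786 -0.1174] rot [ 1.000e-01  7.000e-02 -7.507e+01] t 0.1
```

The rows are not in the units I measure in: turns go in shares of 360 degrees. I convert before sending: -75 degrees / 360 = -0.2083.

```bash
echo '1 0 0 -0.05 0 0 0
1 0 0 -0.1 0 0 -0.0222
1 -0.46 0.58 -0.117 0 0 -0.2083
1 -0.46 0.58 -0.117 0 0 -0.2083
1 -0.46 0.58 -0.117 0 0 -0.2083
1 -0.46 0.58 -0.117 0 0 -0.2083
1 -0.46 0.58 -0.117 0 0 -0.2083
1 -0.46 0.58 -0.117 0 0 -0.2083' | python3 steer.py; python3 go.py 0.46 0.075 0.34
```

```text
time_s: 0.9
tcp_pos: [0.2807, -0.3268, 0.3292]
ee_rot: [[-0.262, -0.965, -0.0], [-0.965, 0.262, 0.0], [-0.0, 0.0, -1.0]]
wrist_force: [0.9, -0.0, -0.5]
gripper_width: 0.998
gripper_force: 0.0
shift [-0.4347 -0.0679 -0.0107] rot [ 1.000e-02  2.000e-02 -1.518e+01] t 0.9
```

Converted, -15.2 degrees / 360 = -0.0422.

```bash
echo '1 -0.43 -0.07 -0.01 0 0 -0.0422
1 -0.43 -0.07 -0.01 0 0 -0.0422
1 -0.43 -0.07 -0.01 0 0 -0.0422
1 -0.43 -0.07 -0.01 0 0 -0.0422
1 -0.43 -0.07 -0.01 0 0 -0.0422
1 -0.43 -0.07 -0.01 0 0 -0.0422
1 -0.43 -0.07 -0.01 0 0 -0.0422
1 -0.43 -0.07 -0.01 0 0 -0.0422' | python3 steer.py; echo '1 0 0 0 0 0 0
1 0 0 0 0 0 0
1 0 0 0 0 0 0' | python3 steer.py; python3 - <<'E'
from h import *
p,P,c=cap('wrist','w0.png');np.savez('/tmp/wrist.npz',p=p,P=P);print(c['world_from_camera'],r.sense()['joints'])
E
```

```text
time_s: 1.7
tcp_pos: [0.448, 0.0366, 0.3386]
ee_rot: [[-0.004, -1.0, 0.0], [-1.0, 0.004, 0.0], [-0.0, -0.0, -1.0]]
wrist_force: [2.0, 0.0, -0.3]
gripper_width: 0.997
gripper_force: 0.0
time_s: 2.0
tcp_pos: [0.4475, 0.0339, 0.3384]
ee_rot: [[-0.006, -1.0, -0.001], [-1.0, 0.006, -0.0], [0.0, 0.001, -1.0]]
wrist_force: [0.9, 0.1, 0.0]
gripper_width: 1.002
gripper_force: 0.0
[[-9.99983899e-01 -5.59738539e-03  9.33127168e-04  4.47279276e-01]
 [ 5.19595466e-03 -9.69268998e-01 -2.45948391e-01 -3.17887681e-02]
 [ 2.28111916e-03 -2.45939582e-01  9.69282476e-01  5.01776302e-01]
 [ 0.00000000e+00  0.00000000e+00  0.00000000e+00  1.00000000e+00]] [ 2.51522444e+01  5.43850092e-01 -1.04506153e+01 -2.81919296e-03
 -7.90242969e+01 -2.55116505e+01]
```

View pics/w0.png

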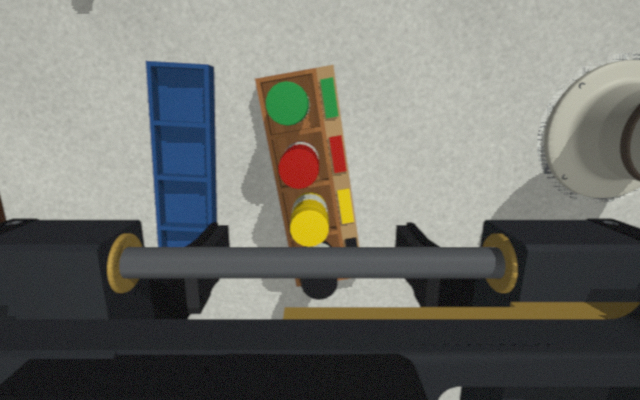

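The wrist view shows the crate's green (288,103), red (299,165) and yellow (310,222) lids and three of the rack's bays at columns 150-215. I'll measure them here and combine that with the fixed cameras.

```bash
python3 - <<'E'
from m import *
d=np.load('/tmp/wrist.npz');p,P=d['p'],d['P'];hsv=cv2.cvtColor(p,cv2.COLOR_RGB2HSV);h,s,v=[hsv[...,i].astype(int) for i in range(3)]
z=P[...,2];x=P[...,0];y=P[...,1]
print('tab',np.nanmedian(z[:60,400:540]))
area=(x>.3)&(x<.8)
cols={'red':((h<8)|(h>172))&(s>150),'yel':(h>20)&(h<35)&(s>150),'grn':(h>45)&(h<90)&(s>100)}
for c,m in cols.items():
    print(c,'lid',fit(P,m&area&(z>.1)&(z<.108)),'tag',fit(P,m&area&(z>.026)&(z<.038)&(x<.46)))
b=area&(h>100)&(h<125)&(s>130)&(z>.022)&(z<.035)
print('rack',fit(P,b))
# rack edge lines
for y0 in (-.07,-.03,.0,.03,.06,.09):
    q=P[b&(abs(y-y0)<.004)]; print(y0,q[:,0].min().round(4),q[:,0].max().round(4))
q=P[b];i=q[:,1].argsort()[:30];print('end y min',q[i].mean(0).round(4))
E
```

```text
tab 0.0016084789718344705
red lid (array([464.2,  36.2]), array([48.8, 47.7]), 88.15, np.int64(1275)) tag (array([418.7,  45.2]), array([88.1, 40.3]), 65.13, np.int64(460))
yel lid (array([451.4, 113.1]), array([49.5, 47.5]), 88.58, np.int64(1133)) tag (array([400.1, 115.8]), array([76.2, 33.7]), 78.4, np.int64(456))
grn lid (array([476. , -40.3]), array([48.3, 48.5]), 63.22, np.int64(1440)) tag (array([422.8, -48.9]), array([18.1, 52.2]), 9.01, np.int64(516))
rack (array([634.5,  38.8]), array([267.2,  82.7]), 86.65, np.int64(2651))
-0.07 0.5869 0.6692
-0.03 0.5893 0.6719
0.0 0.591 0.673
0.03 0.5926 0.6748
0.06 0.5946 0.6753
0.09 0.596 0.678
end y min [ 0.6531 -0.0953  0.0288]
```

Converted, 0.3 degrees / 360 = 0.0008.

```bash
python3 go.py .476 -.041 .15; echo '1 0.04 -0.015 0.02 0 0 0
1 0.075 -0.028 0.06 0 0 0
1 0.075 -0.028 0.1 0 0 0
1 0.075 -0.028 0.14 0 0 0
1 0.075 -0.028 0.17 0 0 0.0008
1 0.075 -0.028 0.188 0 0 0.0008
1 0.075 -0.028 0.188 0 0 0.0008
1 0.075 -0.028 0.188 0 0 0.0008' | python3 steer.py;python3 go.py .476 -.041 .048
```

```text
shift [ 0.0744 -0.0291  0.1886] rot [ 0.02 -0.01 -0.36] t 2.0
time_s: 2.85
tcp_pos: [0.4759, -0.0415, 0.1515]
ee_rot: [[-0.011, -1.0, 0.001], [-1.0, 0.011, -0.0], [0.0, -0.001, -1.0]]
wrist_force: [0.3, -0.4, 0.7]
gripper_width: 0.997
gripper_force: 0.0
shift [-0.0006 -0.      0.1035] rot [-0.06 -0.02 -0.65] t 2.9
```

Converted, -0.6 degrees / 360 = -0.0017.

```bash
echo '1 0 0 0.03 0 0 0
1 0 0 0.06 0 0 0
1 0 0 0.085 0 0 0
1 0 0 0.1 0 0 0
1 0 0 0.104 0 0 -0.0017
1 0 0 0.104 0 0 -0.0017' | python3 steer.py; echo '0 0 0 0 0 0 0
0 0 0 0 0 0 0
0 0 0 0 0 0 0
0 0 0 0 0 0 0
0 0 0 0 0 0 0
0 0 0 0 0 0 0
0 0 0 0 0 0 0
0 0 0 0 0 0 0' | python3 steer.py; python3 go.py .643 .179 .048
```

```text
time_s: 3.45
tcp_pos: [0.4765, -0.0407, 0.0475]
ee_rot: [[0.001, -1.0, 0.002], [-1.0, -0.001, 0.0], [-0.0, -0.002, -1.0]]
wrist_force: [0.3, 0.4, -0.2]
gripper_width: 1.002
gripper_force: 0.0
time_s: 4.25
tcp_pos: [0.4765, -0.0406, 0.047]
ee_rot: [[0.001, -1.0, 0.002], [-1.0, -0.001, 0.0], [-0.0, -0.002, -1.0]]
wrist_force: [2.2, -0.5, 1.8]
gripper_width: 0.585
gripper_force: 30.0
shift [-0.2195 -0.1666 -0.0007] rot [-0.11  0.01  0.03] t 4.2
```

```bash
echo '0 0 0 -0.02 0 0 0
0 0 0 -0.05 0 0 0
0 0 0 -0.09 0 0 0
0 0 0 -0.12 0 0 0
0 -0.02 -0.015 -0.13 0 0 0
0 -0.05 -0.038 -0.13 0 0 0
0 -0.08 -0.061 -0.13 0 0 0
0 -0.11 -0.084 -0.13 0 0 0' | python3 steer.py; echo '0 -0.03 -0.022 0 0 0 0
0 -0.06 -0.045 0 0 0 0
0 -0.09 -0.068 0 0 0 0
0 -0.105 -0.08 0 0 0 0
0 -0.109 -0.083 0 0 0 0
0 -0.109 -0.083 0 0 0 0
0 -0.109 -0.083 0 0 0 0' | python3 steer.py; python3 go.py .643 .179 .048; python3 - <<'E'
from h import *
cap('side','s1.png')
E
```

```text
time_s: 5.05
tcp_pos: [0.5585, 0.0701, 0.1752]
ee_rot: [[-0.001, -1.0, -0.004], [-1.0, 0.001, -0.0], [0.0, 0.004, -1.0]]
wrist_force: [0.8, -0.6, -3.5]
gripper_width: 0.59
gripper_force: 30.0
time_s: 5.75
tcp_pos: [0.6413, 0.1774, 0.1756]
ee_rot: [[-0.001, -1.0, -0.003], [-1.0, 0.001, -0.001], [0.001, 0.003, -1.0]]
wrist_force: [-0.7, -0.5, -3.1]
gripper_width: 0.59
gripper_force: 30.0
shift [-0.0018 -0.0021  0.1276] rot [ 0.17 -0.06 -0.03] t 5.8
```

View pics/s1.png

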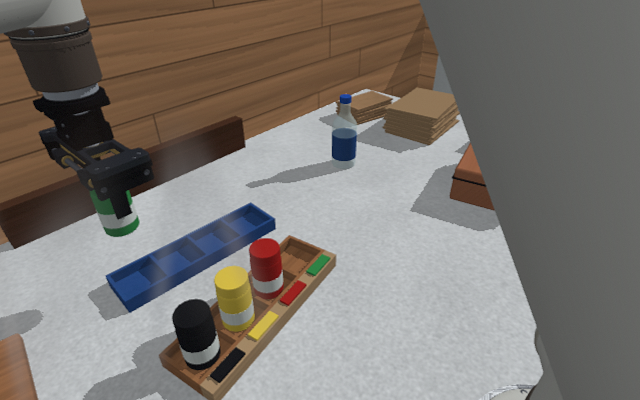

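The green jar is held upright at (118,215), over the rack's left-hand bay; the other jars and the bottle haven't moved. Lowering it now.

```bash
echo '0 -0.002 -0.002 0.03 0 0 0
0 -0.002 -0.002 0.065 0 0 0
0 -0.002 -0.002 0.095 0 0 0
0 -0.002 -0.002 0.111 0 0 0
0 -0.002 -0.002 0.118 0 0 0
0 -0.002 -0.002 0.122 0 0 0
0 -0.002 -0.002 0.122 0 0 0' | python3 steer.py; echo '0 0 0 0.0015 0 0 0
0 0 0 0.003 0 0 0
0 0 0 0.0045 0 0 0
0 0 0 0.0045 0 0 0' | python3 steer.py; python3 go.py .643 .179 .0475
```

```text
time_s: 6.5
tcp_pos: [0.6449, 0.1801, 0.0554]
ee_rot: [[-0.0, -1.0, 0.001], [-1.0, 0.0, 0.0], [-0.0, -0.001, -1.0]]
wrist_force: [-0.5, 0.5, -2.9]
gripper_width: 0.59
gripper_force: 30.0
time_s: 6.9
tcp_pos: [0.6445, 0.1803, 0.0502]
ee_rot: [[0.0, -1.0, -0.0], [-1.0, -0.0, 0.0], [-0.0, 0.0, -1.0]]
wrist_force: [0.1, -0.4, -2.8]
gripper_width: 0.589
gripper_force: 30.0
shift [0.0013 0.0015 0.0027] rot [0.   0.   0.01] t 6.9
```

```bash
echo '0 0.001 0.001 0.001 0 0 0
0 0.001 0.001 0.002 0 0 0
0 0.001 0.001 0.0025 0 0 0
0 0.001 0.001 0.0025 0 0 0' | python3 steer.py
```

```text
time_s: 7.3
tcp_pos: [0.6435, 0.1793, 0.0475]
ee_rot: [[0.0, -1.0, -0.0], [-1.0, -0.0, -0.0], [0.0, 0.0, -1.0]]
wrist_force: [-0.6, -0.0, -3.2]
gripper_width: 0.593
gripper_force: 30.0
```

```bash
echo '0 0 0 0.0005 0 0 0
0 0 0 0.001 0 0 0
0 0 0 0.001 0 0 0' | python3 steer.py;echo '0 0 0 0.0005 0 0 0
0 0 0 0.0005 0 0 0' | python3 steer.py
```

```text
time_s: 7.6
tcp_pos: [0.6437, 0.1794, 0.0471]
ee_rot: [[0.0, -1.0, 0.0], [-1.0, -0.0, 0.0], [-0.0, -0.0, -1.0]]
wrist_force: [0.4, 0.1, -1.6]
gripper_width: 0.588
gripper_force: 30.0
time_s: 7.8
tcp_pos: [0.6437, 0.1794, 0.047]
ee_rot: [[0.0, -1.0, 0.001], [-1.0, -0.0, 0.0], [-0.0, -0.001, -1.0]]
wrist_force: [-1.9, 0.2, 3.6]
gripper_width: 0.588
gripper_force: 30.0
```

Contact is gentle at 3.6 N. Releasing, then on to red.

```bash
echo '1 0 0 0 0 0 0
1 0 0 0 0 0 0
1 0 0 0 0 0 0
1 0 0 0 0 0 0
1 0 0 -0.01 0 0 0
1 0 0 -0.04 0 0 0
1 0 0 -0.08 0 0 0
1 0 0 -0.12 0 0 0' | python3 steer.py; python3 go.py .464 .035 .15
```

```text
time_s: 8.6
tcp_pos: [0.6435, 0.1792, 0.1679]
ee_rot: [[0.0, -1.0, -0.0], [-1.0, -0.0, -0.0], [0.0, 0.0, -1.0]]
wrist_force: [0.5, 0.5, -0.1]
gripper_width: 0.997
gripper_force: 0.0
shift [0.1441 0.1796 0.018 ] rot [ 0.   -0.02  0.02] t 8.6
```

```bash
echo '1 0.03 0.037 0 0 0 0
1 0.06 0.074 0 0 0 0
1 0.09 0.111 0 0 0 0
1 0.12 0.148 0 0 0 0
1 0.144 0.179 0.01 0 0 0
1 0.144 0.179 0.018 0 0 0
1 0.144 0.179 0.018 0 0 0
1 0.144 0.179 0.018 0 0 0' | python3 steer.py; python3 - <<'E'
from m import *
p,P,c=cap('scene','s2.png');hsv=cv2.cvtColor(p,cv2.COLOR_RGB2HSV);h,s,v=[hsv[...,i].astype(int) for i in range(3)]
z=P[...,2];y=P[...,1];x=P[...,0]
print('green',fit(P,(h>45)&(h<90)&(s>100)&(z>.085)&(z<.106)&(x>.5)&(x<.8)&(y>0)&(y<.35)))
E
python3 go.py .464 .035 .0475
```

```text
time_s: 9.4
tcp_pos: [0.4659, 0.0359, 0.149]
ee_rot: [[0.001, -1.0, 0.002], [-1.0, -0.001, 0.0], [-0.0, -0.002, -1.0]]
wrist_force: [-0.4, 1.4, -1.2]
gripper_width: 0.998
gripper_force: 0.0
green (array([646.1, 175.7]), array([44.8, 47.9]), 10.29, np.int64(363))
shift [0.0011 0.0023 0.1013] rot [-0.11  0.02  0.05] t 9.4
```

View pics/s2.png

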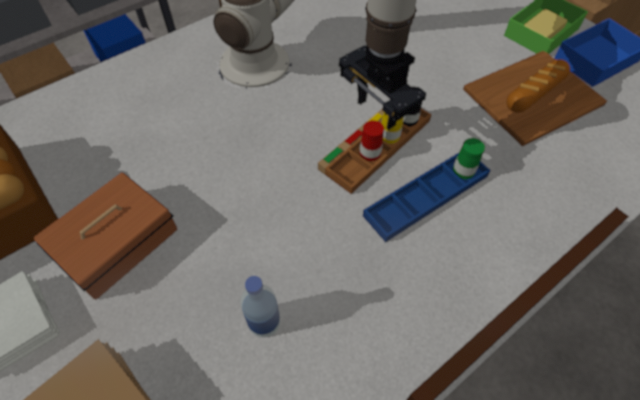

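The green jar stands upright in the end bay at (468,158). In the scene camera's frame it's at (646.1,175.7) mm against a bay centre of (645.8,175.8) mm, so the offset is under 1 mm. Red is next.

```bash
echo '1 0.001 0.002 0.03 0 0 0
1 0.001 0.002 0.06 0 0 0
1 0.001 0.002 0.085 0 0 0
1 0.001 0.002 0.097 0 0 0
1 0.001 0.002 0.1015 0 0 0
1 0.001 0.002 0.1015 0 0 0' | python3 steer.py; echo '0 0 0 0 0 0 0
0 0 0 0 0 0 0
0 0 0 0 0 0 0
0 0 0 0 0 0 0
0 0 0 0 0 0 0
0 0 0 0 0 0 0
0 0 0 0 0 0 0' | python3 steer.py; python3 go.py .6386 .101 .0475
```

```text
time_s: 10.05
tcp_pos: [0.4633, 0.0348, 0.0463]
ee_rot: [[0.001, -1.0, -0.001], [-1.0, -0.001, -0.0], [0.0, 0.001, -1.0]]
wrist_force: [0.5, -0.3, -0.0]
gripper_width: 1.002
gripper_force: 0.0
time_s: 10.75
tcp_pos: [0.4636, 0.0346, 0.0471]
ee_rot: [[0.001, -1.0, 0.002], [-1.0, -0.001, 0.001], [-0.001, -0.002, -1.0]]
wrist_force: [1.8, -0.5, 1.4]
gripper_width: 0.591
gripper_force: 30.0
shift [-0.0663 -0.175   0.    ] rot [-0.12  0.03  0.03] t 10.8
```

```bash
echo '0 0 0 -0.02 0 0 0
0 0 0 -0.05 0 0 0
0 0 0 -0.09 0 0 0
0 0 0 -0.12 0 0 0
0 -0.01 -0.025 -0.13 0 0 0
0 -0.023 -0.06 -0.13 0 0 0
0 -0.036 -0.095 -0.13 0 0 0
0 -0.049 -0.13 -0.13 0 0 0' | python3 steer.py; echo '0 -0.01 -0.027 0 0 0 0
0 -0.017 -0.042 0 0 0 0
0 -0.018 -0.046 0 0 0 0
0 -0.018 -0.046 0 0 0 0
0 -0.018 -0.046 0 0 0 0' | python3 steer.py; python3 go.py .6386 .101 .0475
```

```text
time_s: 11.55
tcp_pos: [0.5924, 0.0836, 0.1755]
ee_rot: [[-0.0, -1.0, -0.003], [-1.0, 0.0, -0.0], [0.0, 0.003, -1.0]]
wrist_force: [0.8, -0.4, -2.8]
gripper_width: 0.586
gripper_force: 30.0
time_s: 12.05
tcp_pos: [0.6372, 0.1008, 0.1759]
ee_rot: [[-0.0, -1.0, -0.002], [-1.0, 0.0, -0.0], [0.0, 0.002, -1.0]]
wrist_force: [0.4, 1.1, -1.9]
gripper_width: 0.589
gripper_force: 30.0
shift [-0.0002 -0.0017  0.1284] rot [ 0.14 -0.03 -0.01] t 12.1
```

```bash
echo '0 0 -0.001 0.03 0 0 0
0 0 -0.001 0.065 0 0 0
0 0 -0.001 0.095 0 0 0
0 0 -0.001 0.114 0 0 0
0 0 -0.001 0.121 0 0 0
0 0 -0.001 0.1245 0 0 0
0 0 -0.001 0.126 0 0 0
0 0 -0.001 0.126 0 0 0' | python3 steer.py; echo '0 0 0 0.0005 0 0 0
0 0 0 0.001 0 0 0
0 0 0 0.0015 0 0 0
0 0 0 0.0015 0 0 0' | python3 steer.py
```

```text
time_s: 12.85
tcp_pos: [0.6402, 0.1016, 0.0519]
ee_rot: [[0.0, -1.0, 0.002], [-1.0, -0.0, 0.001], [-0.001, -0.002, -1.0]]
wrist_force: [-1.5, 0.4, -2.3]
gripper_width: 0.594
gripper_force: 30.0
time_s: 13.25
tcp_pos: [0.6396, 0.1014, 0.0492]
ee_rot: [[0.0, -1.0, 0.0], [-1.0, -0.0, 0.0], [-0.0, -0.0, -1.0]]
wrist_force: [-0.8, -0.6, -3.1]
gripper_width: 0.594
gripper_force: 30.0
```

```bash
echo '0 0 0.001 0.001 0 0 0
0 0 0.001 0.002 0 0 0
0 0 0.001 0.002 0 0 0' | python3 steer.py; echo '0 0 0 0.0005 0 0 0
0 0 0 0.0005 0 0 0' | python3 steer.py
```

```text
time_s: 13.55
tcp_pos: [0.6385, 0.1013, 0.0472]
ee_rot: [[0.0, -1.0, -0.0], [-1.0, -0.0, -0.0], [0.0, 0.0, -1.0]]
wrist_force: [-0.3, -1.3, -2.3]
gripper_width: 0.591
gripper_force: 30.0
time_s: 13.75
tcp_pos: [0.6385, 0.1013, 0.0471]
ee_rot: [[0.0, -1.0, -0.0], [-1.0, -0.0, -0.0], [0.0, 0.0, -1.0]]
wrist_force: [-2.0, 0.7, 2.3]
gripper_width: 0.591
gripper_force: 30.0
```

```bash
echo '1 0 0 0 0 0 0
1 0 0 0 0 0 0
1 0 0 0 0 0 0
1 0 0 0 0 0 0
1 0 0 -0.01 0 0 0
1 0 0 -0.04 0 0 0
1 0 0 -0.08 0 0 0
1 0 0 -0.12 0 0 0' | python3 steer.py; echo '1 -0.002 0.035 0 0 0 0
1 -0.005 0.08 0 0 0 0
1 -0.008 0.12 0 0 0 0
1 -0.011 0.16 0 0 0 0
1 -0.011 0.185 0.01 0 0 0
1 -0.011 0.187 0.018 0 0 0
1 -0.011 0.187 0.018 0 0 0
1 -0.011 0.187 0.018 0 0 0' | python3 steer.py; python3 go.py .451 .1125 .0475
```

```text
time_s: 14.55
tcp_pos: [0.6385, 0.1012, 0.1684]
ee_rot: [[0.0, -1.0, -0.0], [-1.0, -0.0, -0.0], [0.0, 0.0, -1.0]]
wrist_force: [0.9, 0.7, -0.0]
gripper_width: 0.994
gripper_force: 0.0
time_s: 15.35
tcp_pos: [0.4528, 0.1127, 0.1492]
ee_rot: [[0.0, -1.0, 0.002], [-1.0, -0.0, 0.0], [-0.0, -0.002, -1.0]]
wrist_force: [0.3, 0.0, 0.4]
gripper_width: 1.002
gripper_force: 0.0
shift [0.0002 0.002  0.1017] rot [-0.09  0.02  0.02] t 15.3
```

```bash
echo '1 0 0.001 0.03 0 0 0
1 0 0.001 0.06 0 0 0
1 0 0.001 0.085 0 0 0
1 0 0.001 0.097 0 0 0
1 0 0.001 0.1015 0 0 0
1 0 0.001 0.1015 0 0 0' | python3 steer.py; echo '0 0 0 0 0 0 0
0 0 0 0 0 0 0
0 0 0 0 0 0 0
0 0 0 0 0 0 0
0 0 0 0 0 0 0
0 0 0 0 0 0 0
0 0 0 0 0 0 0' | python3 steer.py; python3 go.py .634 .023 .0475
```

```text
time_s: 15.95
tcp_pos: [0.4514, 0.1124, 0.0468]
ee_rot: [[-0.0, -1.0, -0.0], [-1.0, 0.0, -0.001], [0.001, 0.0, -1.0]]
wrist_force: [-0.4, -0.1, 1.2]
gripper_width: 0.999
gripper_force: 0.0
time_s: 16.65
tcp_pos: [0.4513, 0.1126, 0.0475]
ee_rot: [[0.001, -1.0, 0.001], [-1.0, -0.001, 0.001], [-0.001, -0.001, -1.0]]
wrist_force: [1.4, -0.5, 2.2]
gripper_width: 0.594
gripper_force: 30.0
shift [ 0.0897 -0.1827  0.0003] rot [-0.08  0.03  0.03] t 16.6
```

```bash
echo '0 0 0 -0.02 0 0 0
0 0 0 -0.05 0 0 0
0 0 0 -0.09 0 0 0
0 0 0 -0.12 0 0 0
0 0.012 -0.025 -0.13 0 0 0
0 0.029 -0.06 -0.13 0 0 0
0 0.046 -0.095 -0.13 0 0 0
0 0.063 -0.13 -0.13 0 0 0' | python3 steer.py; echo '0 0.014 -0.03 0 0 0 0
0 0.024 -0.049 0 0 0 0
0 0.026 -0.053 0 0 0 0
0 0.026 -0.053 0 0 0 0
0 0.026 -0.053 0 0 0 0' | python3 steer.py; python3 go.py .634 .023 .0475
```

```text
time_s: 17.45
tcp_pos: [0.5806, 0.0486, 0.176]
ee_rot: [[-0.0, -1.0, -0.003], [-1.0, 0.0, 0.0], [-0.0, 0.003, -1.0]]
wrist_force: [-0.0, 0.4, -2.4]
gripper_width: 0.59
gripper_force: 30.0
time_s: 17.95
tcp_pos: [0.6322, 0.0236, 0.1763]
ee_rot: [[0.0, -1.0, -0.002], [-1.0, -0.0, 0.0], [-0.0, 0.002, -1.0]]
wrist_force: [-1.0, -0.5, -3.4]
gripper_width: 0.591
gripper_force: 30.0
shift [ 0.0007 -0.0021  0.1288] rot [0.14 0.   0.02] t 17.9
```

```bash
echo '0 0 -0.001 0.03 0 0 0
0 0 -0.001 0.065 0 0 0
0 0 -0.001 0.095 0 0 0
0 0 -0.001 0.114 0 0 0
0 0 -0.001 0.121 0 0 0
0 0 -0.001 0.1245 0 0 0
0 0 -0.001 0.126 0 0 0
0 0 -0.001 0.126 0 0 0' | python3 steer.py; echo '0 0 0 0.0005 0 0 0
0 0 0 0.001 0 0 0
0 0 0 0.0015 0 0 0
0 0 0 0.0015 0 0 0' | python3 steer.py
```

```text
time_s: 18.75
tcp_pos: [0.6353, 0.0237, 0.0524]
ee_rot: [[0.001, -1.0, 0.002], [-1.0, -0.001, 0.001], [-0.001, -0.002, -1.0]]
wrist_force: [-0.0, -0.9, -3.3]
gripper_width: 0.588
gripper_force: 30.0
time_s: 19.15
tcp_pos: [0.6346, 0.0233, 0.0497]
ee_rot: [[0.0, -1.0, 0.0], [-1.0, -0.0, 0.0], [-0.0, -0.0, -1.0]]
wrist_force: [0.7, 1.0, -3.5]
gripper_width: 0.593
gripper_force: 30.0
```

```bash
echo '0 0 0 0.001 0 0 0
0 0 0 0.002 0 0 0
0 0 0 0.002 0 0 0' | python3 steer.py; echo '0 0 0 0.0005 0 0 0
0 0 0 0.0005 0 0 0' | python3 steer.py
```

```text
time_s: 19.45
tcp_pos: [0.6346, 0.0233, 0.0476]
ee_rot: [[0.0, -1.0, -0.0], [-1.0, -0.0, -0.0], [0.0, 0.0, -1.0]]
wrist_force: [-0.1, 0.9, -2.1]
gripper_width: 0.591
gripper_force: 30.0
time_s: 19.65
tcp_pos: [0.6347, 0.0233, 0.0476]
ee_rot: [[0.0, -1.0, 0.0], [-1.0, -0.0, -0.0], [0.0, -0.0, -1.0]]
wrist_force: [-1.6, 0.6, 0.5]
gripper_width: 0.591
gripper_force: 30.0
```

```bash
echo '1 0 0 0 0 0 0
1 0 0 0 0 0 0
1 0 0 0 0 0 0
1 0 0 0 0 0 0
1 0 0 -0.01 0 0 0
1 0 0 -0.04 0 0 0
1 0 0 -0.08 0 0 0
1 0 0 -0.12 0 0 0' | python3 steer.py; echo '1 -0.03 0.035 0 0 0 0
1 -0.06 0.07 0 0 0 0
1 -0.09 0.105 0 0 0 0
1 -0.12 0.14 0 0 0 0
1 -0.15 0.175 0 0 0 0
1 -0.164 0.195 0.01 0 0 0
1 -0.164 0.195 0.018 0 0 0
1 -0.164 0.195 0.018 0 0 0' | python3 steer.py; python3 - <<'E'
from m import *
p,P,c=cap('side','s3.png');hsv=cv2.cvtColor(p,cv2.COLOR_RGB2HSV);h,s,v=[hsv[...,i].astype(int) for i in range(3)]
z=P[...,2];y=P[...,1];x=P[...,0]
print('blk',fit(P,(v<60)&(s<90)&(z>.09)&(z<.107)&(x>.38)&(x<.5)&(y>.14)&(y<.24)))
E
python3 go.py .439 .188 .0475
```

```text
time_s: 20.45
tcp_pos: [0.6344, 0.0232, 0.169]
ee_rot: [[0.0, -1.0, -0.0], [-1.0, -0.0, -0.0], [0.0, 0.0, -1.0]]
wrist_force: [0.1, -0.7, 0.5]
gripper_width: 1.001
gripper_force: 0.0
time_s: 21.25
tcp_pos: [0.4391, 0.1874, 0.1491]
ee_rot: [[0.002, -1.0, -0.0], [-1.0, -0.002, -0.0], [0.0, 0.0, -1.0]]
wrist_force: [0.3, 0.2, -0.1]
gripper_width: 1.001
gripper_force: 0.0
blk (array([435.9, 192.3]), array([48.5, 43.5]), 1.87, np.int64(937))
shift [-0.0008  0.0009  0.1019] rot [-0.02 -0.01  0.03] t 21.3
```

View pics/s3.png

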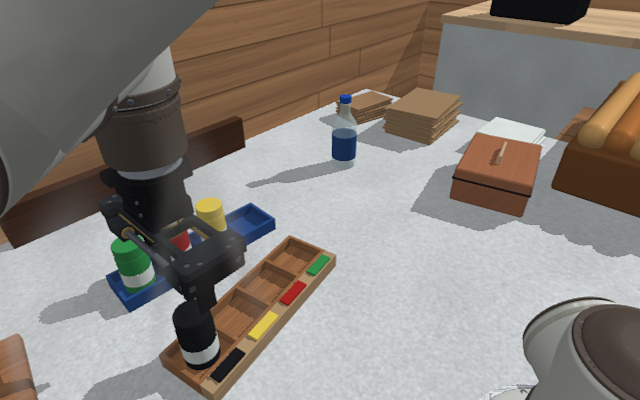

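The crate now holds only black (195,335). Green, red and yellow are upright in the rack, the right-hand end bay is free, and the bottle is unmoved at (345,140). The black jar measures about (0.439, 0.189) m.

```bash
echo '1 -0.002 0 0.03 0 0 0
1 -0.002 0 0.06 0 0 0
1 -0.002 0 0.085 0 0 0
1 -0.002 0 0.097 0 0 0
1 -0.002 0 0.1015 0 0 0
1 -0.002 0 0.1015 0 0 0' | python3 steer.py; echo '0 0 0 0 0 0 0
0 0 0 0 0 0 0
0 0 0 0 0 0 0
0 0 0 0 0 0 0
0 0 0 0 0 0 0
0 0 0 0 0 0 0
0 0 0 0 0 0 0' | python3 steer.py; python3 go.py .6294 -.055 .0475
```

```text
time_s: 21.9
tcp_pos: [0.4404, 0.1889, 0.0474]
ee_rot: [[-0.001, -1.0, -0.0], [-1.0, 0.001, -0.0], [0.0, 0.0, -1.0]]
wrist_force: [0.3, -0.6, -0.6]
gripper_width: 1.001
gripper_force: 0.0
time_s: 22.6
tcp_pos: [0.4394, 0.1893, 0.0478]
ee_rot: [[0.0, -1.0, -0.0], [-1.0, -0.0, -0.0], [0.0, 0.0, -1.0]]
wrist_force: [-2.1, 0.4, 2.2]
gripper_width: 0.592
gripper_force: 30.0
shift [ 0.2444 -0.19    0.0003] rot [ 0.01 -0.    0.01] t 22.6
```

```bash
echo '0 0 0 -0.02 0 0 0
0 0 0 -0.05 0 0 0
0 0 0 -0.09 0 0 0
0 0 0 -0.12 0 0 0
0 0.02 -0.016 -0.13 0 0 0
0 0.05 -0.039 -0.13 0 0 0
0 0.08 -0.062 -0.13 0 0 0
0 0.11 -0.086 -0.13 0 0 0' | python3 steer.py; echo '0 0.03 -0.023 0 0 0 0
0 0.06 -0.046 0 0 0 0
0 0.09 -0.07 0 0 0 0
0 0.115 -0.09 0 0 0 0
0 0.132 -0.103 0 0 0 0
0 0.134 -0.104 0 0 0 0
0 0.134 -0.104 0 0 0 0
0 0.134 -0.104 0 0 0 0' | python3 steer.py; python3 go.py .6294 -.055 .0475
```

```text
time_s: 23.4
tcp_pos: [0.5254, 0.0781, 0.1768]
ee_rot: [[0.0, -1.0, -0.002], [-1.0, -0.0, 0.0], [-0.0, 0.002, -1.0]]
wrist_force: [0.7, 0.4, -3.1]
gripper_width: 0.589
gripper_force: 30.0
time_s: 24.2
tcp_pos: [0.6287, -0.0541, 0.1768]
ee_rot: [[0.001, -1.0, -0.002], [-1.0, -0.001, 0.0], [-0.0, 0.002, -1.0]]
wrist_force: [-0.3, 0.5, -2.8]
gripper_width: 0.587
gripper_force: 30.0
shift [ 0.001  -0.001   0.1293] rot [0.11 0.02 0.03] t 24.2
```

```bash
echo '0 0 0 0.03 0 0 0
0 0 0 0.065 0 0 0
0 0 0 0.095 0 0 0
0 0 0 0.114 0 0 0
0 0 0 0.121 0 0 0
0 0 0 0.1245 0 0 0
0 0 0 0.126 0 0 0
0 0 0 0.126 0 0 0' | python3 steer.py; echo '0 0 0 0.0005 0 0 0
0 0 0 0.001 0 0 0
0 0 0 0.0015 0 0 0
0 0 0 0.0015 0 0 0' | python3 steer.py
```

```text
time_s: 25.0
tcp_pos: [0.6304, -0.0543, 0.0528]
ee_rot: [[0.001, -1.0, 0.002], [-1.0, -0.001, 0.0], [-0.0, -0.002, -1.0]]
wrist_force: [-0.6, 0.2, -3.2]
gripper_width: 0.592
gripper_force: 30.0
time_s: 25.4
tcp_pos: [0.6296, -0.0547, 0.0503]
ee_rot: [[-0.0, -1.0, 0.0], [-1.0, 0.0, 0.0], [-0.0, -0.0, -1.0]]
wrist_force: [-0.5, 0.9, -3.6]
gripper_width: 0.586
gripper_force: 30.0
```

```bash
echo '0 0 0 0.001 0 0 0
0 0 0 0.002 0 0 0
0 0 0 0.002 0 0 0' | python3 steer.py; echo '0 0 0 0.0005 0 0 0
0 0 0 0.0005 0 0 0' | python3 steer.py
```

```text
time_s: 25.7
tcp_pos: [0.6296, -0.0547, 0.048]
ee_rot: [[0.0, -1.0, -0.0], [-1.0, -0.0, -0.0], [0.0, 0.0, -1.0]]
wrist_force: [-0.5, 0.3, -3.1]
gripper_width: 0.593
gripper_force: 30.0
time_s: 25.9
tcp_pos: [0.6296, -0.0547, 0.0479]
ee_rot: [[0.0, -1.0, -0.0], [-1.0, -0.0, -0.0], [0.0, 0.0, -1.0]]
wrist_force: [-1.4, -0.3, -1.0]
gripper_width: 0.59
gripper_force: 30.0
```

```bash
echo '1 0 0 0 0 0 0
1 0 0 0 0 0 0
1 0 0 0 0 0 0
1 0 0 0 0 0 0
1 0 0 -0.01 0 0 0
1 0 0 -0.04 0 0 0
1 0 0 -0.08 0 0 0
1 0 0 -0.12 0 0 0' | python3 steer.py; echo '1 0 0.04 -0.03 0 0 0
1 0 0.08 -0.06 0 0 0
1 0 0.12 -0.09 0 0 0
1 0 0.15 -0.11 0 0 0
1 0 0.15 -0.11 0 0 0
1 0 0.15 -0.11 0 0 0' | python3 steer.py; python3 - <<'E'
from m import *
p,P,c=cap('scene','s4.png');hsv=cv2.cvtColor(p,cv2.COLOR_RGB2HSV);h,s,v=[hsv[...,i].astype(int) for i in range(3)]
z=P[...,2];y=P[...,1];x=P[...,0]
b=(x>.58)&(x<.7)&(y>-.13)&(y<.25)&(z>.099)&(z<.11)
n,l,st,_=cv2.connectedComponentsWithStats(b.astype(np.uint8))
d=np.array([.0587,.9983]);o=np.array([.6389,.0589])
for i in range(1,n):
    if st[i,4]>40:
        f=fit(P,l==i);w=f[0]/1000-o;print(p[l==i].mean(0).round(),f,'row',(w@d).round(4),'across',(w@[d[1],-d[0]]).round(4))
bt=(z>.1)&(z<.25)&(h>95)&(h<130)&(s>60)&(x>.4)&(x<1.2)&(y<-.3)
print('bottle',np.nanmedian(P[bt],0))
E
```

```text
time_s: 26.7
tcp_pos: [0.6295, -0.0548, 0.1695]
ee_rot: [[0.0, -1.0, -0.0], [-1.0, -0.0, -0.0], [0.0, 0.0, -1.0]]
wrist_force: [0.2, 0.3, -0.1]
gripper_width: 0.996
gripper_force: 0.0
time_s: 27.3
tcp_pos: [0.4796, -0.0546, 0.2792]
ee_rot: [[0.0, -1.0, 0.004], [-1.0, -0.0, 0.001], [-0.001, -0.004, -1.0]]
wrist_force: [0.7, 0.0, -0.2]
gripper_width: 1.002
gripper_force: 0.0
[27. 91. 45.] (array([645.2, 176.2]), array([48. , 49.4]), 11.81, np.int64(287)) row 0.1175 across -0.0006
[123.  20.  15.] (array([639.8, 100.2]), array([47.9, 49.2]), 32.49, np.int64(305)) row 0.0413 across -0.0015
[157. 137.   7.] (array([636.6,  20.7]), array([46.9, 49.3]), 45.23, np.int64(335)) row -0.0383 across -0.0001
[27. 26. 28.] (array([630.9, -55.9]), array([48.3, 49. ]), 72.25, np.int64(357)) row -0.1151 across -0.0012
bottle [ 0.65682222 -0.41245975  0.18856897]
```

View pics/s4.png

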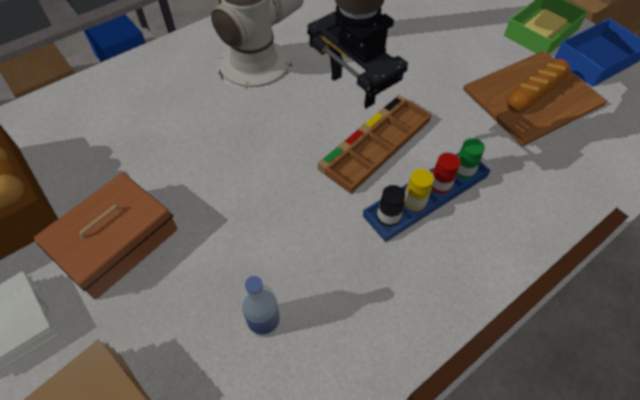

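All four jars are upright and within 3 mm of their bay centres: green (470,158), red (446,172), yellow (419,190), black (391,205). The bottle (260,305) hasn't moved and the gripper is clear.

```bash
echo '1 0 0 0 0 0 0
1 0 0 0 0 0 0
1 0 0 0 0 0 0' | python3 steer.py | head -1; python3 -c "
from station import r
print(r.finish_job())"
```

```text
time_s: 27.65
the job is handed in; nothing more can be done
None
```

I moved all four jars into the blue rack in reversed order (robot's left to right: green, red, yellow, black), each upright within about 3 mm of its bay centre, left the bottle unmoved, and handed the job in at about 28 s; no verdict was shown.

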